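Raise the drop gate and feed the block to the stop

ROBOT

A 6-joint arm with a two-finger parallel gripper is mounted at the origin on a cart in front of the work surface, level with it; the furniture and walls round the work are solid. World frame = base frame: x ahead of the robot, y to its left, z up, the work surface at z = 0. Lengths are in mm, angles in rad, forces in N, time in s.
With the tool pointing down it reaches from about 350 to 775 mm from the base axis. Payload 5.5 kg.
Tool frame: the origin (TCP) lies between the finger pads; the fingertips stand 11 mm ahead of it and the grasp point (between the pads) lies 8 mm behind it; z points along the fingers, y is the line along which they close (so a half turn about z gives the same grasp; the last joint's range is limited). The gripper opens to 85 mm and grips with 20 to 120 N. Pads are 22 mm wide; open, the fingers measure 114 mm over their backs; the gripper's body (76 mm by 85 mm) begins 54 mm behind the grasp point. The pads swing forward as they close: fully open they stand 13 mm farther back than shut.
Start: joints at [1.14, 0.313, 0.046, 1.304, 0, 1.431], TCP at [164.887, 550.893, 242.323] pointing down, gripper open.
Joint ranges: [-2.76, 2.76], [-0.86, 1.69], [-1.03, 1.26], [-2.2, 2.34], [-1.47, 1.5], [-3.14, 3.14]. Speed limits (rad/s): [2.57, 2.57, 3.14, 3.14, 3.14, 3.14].

INTERFACE

Orientations are given as a unit quaternion [x, y, z, w].
In Python, from station import sensors, get_image, workorder gives the robot as it stands.
- The arm moves only by the tool move_arm, never from a script. Its argument "moves" is a list of rows, each an object with "translation": the shift along the tool's x, y, z in mm, a list of three; "dr": the turn, a rotation vector about the tool's x, y, z in degrees, a list of three; "grip": the opening, from 0 (shut) to 1 (fully open). A call has 1 to 10 rows; each row shifts and turns the commanded pose from where the row before left it, along the tool's axes as they then stand; what a row does not reach is not made up. A row lasts 1/12 s, in which the tool goes at most 41.7 mm and 7.16 degrees, less where a joint would pass 70% of its speed; a pose out of reach is approached as far as the arm can. A call with a gripper value outside its range is refused whole. The fingers move at their own pace and stop on an object; the grip force is fixed at half the most. Time passes only in rows, so rows that do not move let the fingers close. It gives the time, the measured TCP pose, the force, the opening and the grip force at its end, in the units of the state.
- sensors.get_obs(): the state, without advancing time (a new reading comes with each control period).
- get_image(name): name is "scene" or "top" or "wrist"; returns a dict with "frame" (400x640x3 uint8, blue, green, red), "depth" (400x640 float32, mm along the optical axis (not along the pixel's ray), 0 where there is no reading), "intrinsics" (3x3 intrinsics, pixels), "R" (3x3) and "t" (3): a world point X has camera coordinates R X + t. Camera axes: x right, y down, z forward; pixel columns grow to the right and rows downward; lengths in mm; the calibration is good to about 2 mm. A picture is of the moment at which its call begins.
- workorder.job_done(): hands the job in; it is judged then, once.
The state is a dict: "clock": time; "joint_pos": joint angles; "qvel": joint speeds; "joint_torque": joint torques, N m; "tool_pos": TCP position; "orientation": TCP orientation; "force": force on the tool from outside, world axes, zero at the start; "wrist_torque": the same for the moment, N m; "opening": opening from 0.0 (shut) to 1.0 (fully open); "grip_force": force on a finger pad.
Only numpy, scipy, OpenCV 4.12 (cv2) and the standard library are available. Lean on these libraries where they do the work, as an engineer would, in place of code of your own. Each camera call takes 0.05 s, during which the arm holds its last target. There are 200 camera calls.

TASK

The red counterweighted gate arm of the feed jig shuts the channel. Push the arm up by its black crossbar, past its balance point, so that it stays raised by itself; then push the pale wood block along the channel, under the open gate, until it rests against the end stop. Only push, gently, with the fingers: grip or lift nothing, let the block stay down in its channel, leave the other things on the board where they are, and finish clear of everything.

Things in the scene. Friction and masses are not known exactly. Their poses are not given: they have to be found in the camera images.
- jig: feed jig fixed to the board: plywood base 12 thick, channel along its x. Origin on the board surface; x points along the channel, away from the robot, to the end stop; y from the channel to the hinge bracket (left). Channel: centre line y = -35 mm, floor 12 above the board from x = -160 to the stop, rails 51 apart inside, their tops 20 above the board. The 10 thick gate blade, carried beside the red arm, closes it at x = 45.
- gate (a joint): angle of the red counterweighted gate arm about its level hinge, rad. 0 = down (arm slopes up to the right, 25 degrees above level; blade shuts the channel); 1.30 = fully raised on its buffer (arm upright, 10 degrees past). Balance point near 0.70: below it the arm falls shut, beyond it it falls open by itself and stays. About 0.8 kg; 1 to 3 N at the crossbar raise it.
- gate_hinge (a point): point on the hinge axis, mid-width, at x = 0, y = 50, z = 75 mm in the jig's frame. The axis lies along the jig's x; the crossbar swings about it from the right side upward and over to the left (towards the jig's +y).
- gate_crossbar (a point): centre of the black crossbar at the free end of the red arm: a round bar 18 thick, 90 long, along the jig's x, 210 from the hinge axis; 164 above the board when the gate is down. The red arm (14 wide, 18 deep) runs from its middle to the hinge.
- stop_face (a point): centre of the end stop's face that the wood block is to meet, at x = 75, y = -35, z = 30 mm in the jig's frame; it looks along the jig's -x, to the robot. The dark stop is 78 wide, its top 52 above the board.
- wood_block: pale wood block 45 x 130 x 30 lying in the channel on the robot's side of the gate, long side along the channel; origin under its centre, its own y along its length (parallel to the jig's x). 0.09 kg. It slides freely in the channel and cannot pass while the gate is down.
- sanding_block: cork sanding block wrapped in red-brown abrasive, 64 x 112 x 36, origin under its centre, long side along its y. A bystander.
- short_offcut: short dark wood offcut, 60 x 90 x 22, origin under its centre. A bystander.
- screwdriver: screwdriver with an orange-brown wooden handle, 205 long, up to 35 thick, lying on the board. A bystander.
- carton: small white printed carton, 45 x 125 x 42, origin under its centre, long side along its y. A bystander.
- screw_tin: round dark tin with screws in it, 90 across, 29 high, origin under its centre. A bystander.

How it is judged:
By the outcome, as a careful person would: the job done as asked, in the order asked, and still so for the second after the job is handed in, with the robot touching nothing.
It also fails if it takes over 51 s, if anything falls off the work surface, if the arm or the gripper's body presses on something with over 40 N, if the wrist force passes 120 N, or if a joint passes its speed limit or range.

## Working session

There is one attempt and no reset: what is moved stays moved. The work goes in short steps, Python scripts to look and compute and a tool call to move; the robot and the scene stay as the last step left them, time stands still between calls to the robot, and variables do not carry over. Pictures are saved under pics/ and viewed, at most 10 in all, crops included, and the job is handed in when it is done.

Besides the shell and the picture viewer there is one more tool, called after ">>>" by a JSON object that holds its "method" and its "body". move_arm: Moves the arm, as the interface text tells. Its arguments: {"type":"object","properties":{"moves":{"type":"array","items":{"type":"object","properties":{"translation":{"type":"array","items":{"type":"number"}},"dr":{"type":"array","items":{"type":"number"}},"grip":{"type":"number"}}}}},"required":["moves"]}

```bash
ls; mkdir -p pics
python3 - <<'E'
from station import sensors,get_image
import cv2,numpy as np
o=sensors.get_obs();print(o)
ims=[]
for n in("scene","top"):
    d=get_image(n);np.savez(f"{n}.npz",**d);cv2.imwrite(f"pics/{n}0.png",d["frame"]);print(n,d["intrinsics"].tolist(),d["R"].tolist(),d["t"])
E
```

```text
pics
{'clock': 0.0, 'joint_pos': array([ 1.14040665e+00,  3.14044084e-01,  4.49939488e-02,  1.30354727e+00,
       -1.10747405e-05,  1.43119664e+00]), 'qvel': array([ 0.00125297, -0.00188046, -0.00102103, -0.0024878 , -0.00098955,
        0.00045501]), 'joint_torque': array([-4.97153051e-04, -4.80630040e+01,  2.98533493e+01,  1.95390685e-02,
       -3.30173043e-04,  4.21242945e-06]), 'tool_pos': array([164.67541654, 550.43288587, 241.39008025]), 'orientation': array([ 1.44883208e-01,  9.89448354e-01, -8.65772943e-04, -2.47875235e-04]), 'force': array([ 0.13397658, -0.42621289,  0.00901937]), 'wrist_torque': array([ 0.04722288, -0.00771148, -0.03868272]), 'grip_force': 0.0, 'opening': 1.003482160183158}
scene [[477.13645375382004, 0.0, 323.1086175078663], [0.0, 477.13645375382004, 203.4750472606201], [0.0, 0.0, 1.0]] [[0.9009935574547896, -0.4336037954546711, 0.014083962236060073], [-0.2929019814801026, -0.6319332485723266, -0.7175435865463893], [0.32002974653927513, 0.642376928225267, -0.6963711965711085]] [-508.87257252  235.22363725  956.24105061]
top [[460.82900163462193, 0.0, 318.5858006590408], [0.0, 460.82900163462193, 197.1763948365558], [0.0, 0.0, 1.0]] [[-0.0010344948083089865, -0.9999376561527222, 0.01111816658862213], [-0.9861142858056458, -0.00082627140053626, -0.16606604892510002], [0.16606488235178632, -0.011135577370456696, -0.986051952873739]] [ -20.62841043  559.11572984 1115.03971752]
```

View pics/scene0.png

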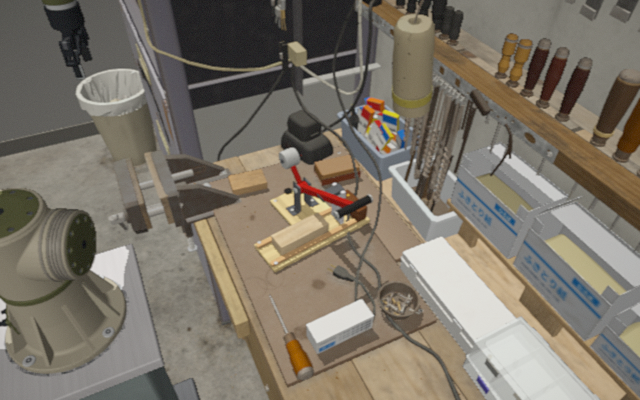

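View pics/top0.png

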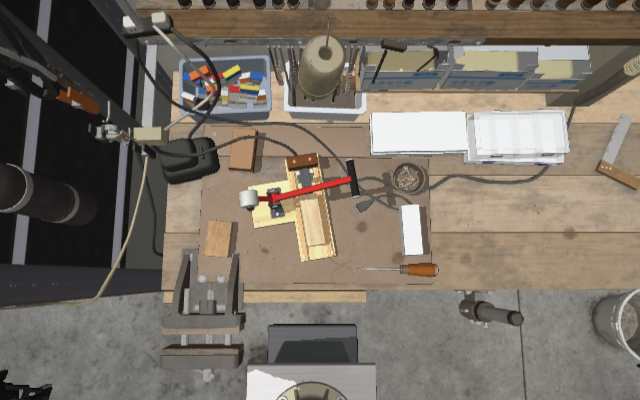

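The top view shows the gate's crossbar near (352,178), the red arm to the counterweight at (249,199), the block at about (314,222) and the stop at (301,161). Next I'll measure these.

```bash
cat > h.py <<'E'
import numpy as np,cv2
def pts(d):
    z=d["depth"];v,u=np.mgrid[:400,:640];K=d["intrinsics"]
    c=np.stack([(u-K[0,2])/K[0,0]*z,(v-K[1,2])/K[1,1]*z,z],-1)
    P=(c-d["t"])@d["R"];P[z==0]=np.nan
    return P
def ray(d,u,v,h):
    K=d["intrinsics"];R=d["R"];C=-R.T@d["t"]
    r=R.T@np.array([(u-K[0,2])/K[0,0],(v-K[1,2])/K[1,1],1]);return C+r*(h-C[2])/r[2]
def proj(d,X):
    c=d["R"]@np.asarray(X,float)+d["t"];p=d["intrinsics"]@c;return p[:2]/p[2]
E
python3 - <<'E'
from h import *
d=dict(np.load("top.npz"));P=pts(d);hsv=cv2.cvtColor(d["frame"],cv2.COLOR_BGR2HSV)
cv2.imwrite("pics/topc.png",cv2.resize(d["frame"][130:290,190:450],None,fx=3,fy=3,interpolation=cv2.INTER_CUBIC))
H,S,V=hsv[...,0],hsv[...,1],hsv[...,2]
roi=np.zeros(H.shape,bool);roi[140:280,230:370]=1
red=roi&((H<6)|(H>174))&(S>170)&(V>90)
def fit(m,name):
    m=cv2.morphologyEx(m.astype(np.uint8),cv2.MORPH_OPEN,np.ones((2,2)))
    n,l,s,c=cv2.connectedComponentsWithStats(m);i=1+np.argmax(s[1:,4]);q=P[l==i];q=q[~np.isnan(q[:,0])]
    r=cv2.minAreaRect(q[:,:2].astype(np.float32));print(name,s[i],c[i],"mean",q.mean(0).round(1),"med z",np.median(q[:,2]).round(1),"rect",np.round(r[0],1),np.round(r[1],1),round(r[2],1));return q
q=fit(red,"red");
for lo in range(90,200,20):
    s=q[(q[:,2]>lo)&(q[:,2]<lo+20)];print(lo,len(s),s.mean(0).round(1) if len(s) else '')
q=fit(roi&(V<70)&(P[...,2]>140)&(P[...,2]<200),"crossbar")
q=fit(roi&(P[...,2]>36)&(P[...,2]<48),"block")
q=fit(roi&(P[...,2]>48)&(P[...,2]<58)&(P[...,0]>700),"stop?")
q=fit(roi&(P[...,2]>15)&(P[...,2]<25),"rails")
E
```

```text
red [260 177  92  27 529] [305.65595463 190.92060491] mean [560.9  12.  122.7] med z 121.7 rect [565.9  14.4] [ 26.8 216.4] 11.3
90 145 [549.5  75.8  98.4]
110 113 [558.8  21.8 119.5]
130 98 [567.6 -26.3 140.2]
150 99 [574.4 -66.  159.5]
170 20 [578.6 -88.5 171.9]
190 0 
crossbar [347 161  14  36 248] [353.40322581 178.39919355] mean [584.5 -99.6 156.6] med z 172.9 rect [ 599.6 -105.8] [114.   39.7] 9.7
block [300 194  26  54 895] [312.78882682 220.61675978] mean [500.2  -6.2  41.8] med z 43.5 rect [504.2  -5.9] [132.6  45.8] 9.9Traceback (most recent call last):
  File "<stdin>", line 16, in <module>
  File "<stdin>", line 9, in fit
    return _wrapfunc(a, 'argmax', axis=axis, out=out, **kwds)
    return bound(*args, **kwds)
ValueError: attempt to get argmax of an empty sequence
```

View pics/topc.png

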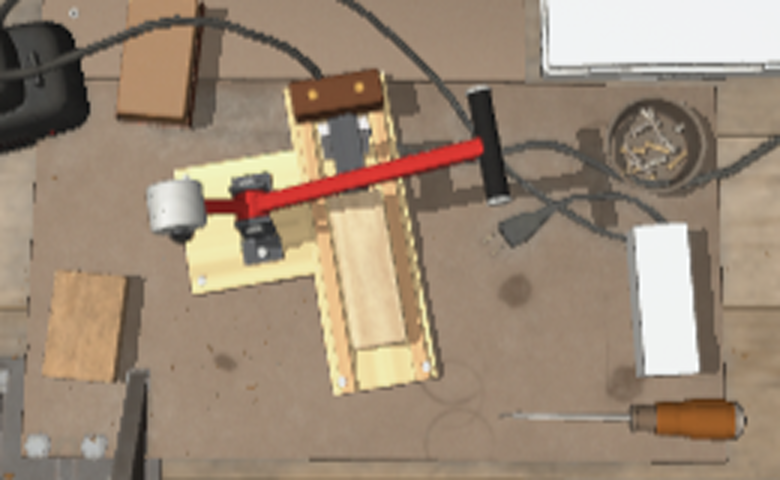

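```bash
cat >> h.py <<'E'
from scipy.spatial.transform import Rotation as Ro
yaw=np.radians(10);xh=np.array([np.cos(yaw),np.sin(yaw),0]);yh=np.array([-xh[1],xh[0],0]);zh=np.array([0,0,1.])
O=np.array([556,39,0.])
def W(x,y,z):return O+x*xh+y*yh+z*zh
def J(P):d=np.asarray(P)-O;return np.array([d@xh,d@yh,d[2]])
E
python3 - <<'E'
from h import *
d=dict(np.load("top.npz"));P=pts(d)
s=dict(np.load("scene.npz"))
print("bar by ray",J(ray(d,353.4,178.4,171)).round(1))
print("stop top crop L/R front corners",J(ray(d,190+298/3,130+122/3,52)).round(1),J(ray(d,190+387/3,130+105/3,52)).round(1))
b=(P[...,2]>36)&(P[...,2]<46);b[:,:300]=0;b[:,330:]=0;b[:205]=0;b[262:]=0
q=np.array([J(p) for p in P[b]]);print("block y",np.percentile(q[:,1],[2,50,98]).round(1),"x",np.percentile(q[:,0],[1,99]).round(1))
for n,p in(("bar",(0,-140,164)),("stop",(75,-35,30)),("hinge",(0,50,75))):print(n,W(*p).round(1),proj(d,W(*p)).round(1),proj(s,W(*p)).round(1))
# bar in the scene view: dark points near z 164
Q=pts(s);v=cv2.cvtColor(s["frame"],cv2.COLOR_BGR2HSV)[...,2]
m=(v<75)&(np.abs(Q[...,2]-164)<14);m[:185]=0;m[225:]=0;m[:,:330]=0;m[:,375:]=0
q=np.array([J(p) for p in Q[m]]);print(len(q),q.mean(0).round(1),q.min(0).round(1),q.max(0).round(1))
E
```

```text
bar by ray [   1.2 -139.5  171. ]
stop top crop L/R front corners [71.7  2.  52. ] [ 73.3 -74.6  52. ]
block y [-54.1 -31.5 -11.2] x [-122.6  -22.3]
bar [580.3 -98.9 164. ] [353.4 179.5] [352.4 208.4]
stop [635.9  17.6  30. ] [303.7 168.9] [346.7 210.3]
hinge [547.3  88.2  75. ] [274.3 200. ] [300.9 188.9]
272 [   3.2 -140.8  169.4] [ -35.9 -146.6  159.1] [  45.2 -130.7  176.1]
```

>>> {"method": "move_arm", "body": {"moves": [{"translation": [-22, -20.4, -1], "dr": [0, 0, 0], "grip": 0.4}, {"translation": [-22, -20.4, -1], "dr": [0, 0, 0], "grip": 0.4}, {"translation": [-22, -20.4, -1], "dr": [0, 0, 0], "grip": 0.4}, {"translation": [-22, -20.4, -1], "dr": [0, 0, 0], "grip": 0.4}, {"translation": [-22, -20.4, -1], "dr": [0, 0, 0], "grip": 0.4}, {"translation": [-22, -20.4, -1], "dr": [0, 0, 0], "grip": 0.4}, {"translation": [-22, -20.4, -1], "dr": [0, 0, 0], "grip": 0.4}, {"translation": [-22, -20.4, -1], "dr": [0, 0, 0], "grip": 0.4}, {"translation": [-22, -20.4, -1], "dr": [0, 0, 0], "grip": 0.4}, {"translation": [-22, -20.4, -1], "dr": [0, 0, 0], "grip": 0.4}]}}

```text
clock: 0.93
tool_pos: [317.4, 290.9, 252.1]
orientation: [0.145, 0.989, -0.0, -0.0]
force: [-0.4, 0.3, 0.4]
opening: 0.399
grip_force: 0.0
```

>>> {"method": "move_arm", "body": {"moves": [{"translation": [-22, -20.4, 0], "dr": [0, 0, 0], "grip": 0.4}, {"translation": [-22, -20.4, 0], "dr": [0, 0, 0], "grip": 0.4}, {"translation": [-22, -20.4, 0], "dr": [0, 0, 0], "grip": 0.4}, {"translation": [-22, -20.4, 0], "dr": [0, 0, 0], "grip": 0.4}, {"translation": [-22, -20.4, 0], "dr": [0, 0, 0], "grip": 0.4}, {"translation": [-22, -20.4, 0], "dr": [0, 0, 0], "grip": 0.4}, {"translation": [-22, -20.4, 0], "dr": [0, 0, 0], "grip": 0.4}, {"translation": [-22, -20.4, 0], "dr": [0, 0, 0], "grip": 0.4}, {"translation": [-22, -20.4, 0], "dr": [0, 0, 0], "grip": 0.4}, {"translation": [-22, -20.4, 0], "dr": [0, 0, 0], "grip": 0.4}]}}

```text
clock: 1.77
tool_pos: [469.7, 32.4, 252.0]
orientation: [0.145, 0.989, 0.0, -0.0]
force: [0.7, 0.8, 0.5]
opening: 0.397
grip_force: 0.0
```

>>> {"method": "move_arm", "body": {"moves": [{"translation": [-22, -20.4, 0], "dr": [0, 0, 0], "grip": 0.4}, {"translation": [-22, -20.4, 0], "dr": [0, 0, 0], "grip": 0.4}, {"translation": [-22, -20.4, 0], "dr": [0, 0, 0], "grip": 0.4}, {"translation": [-22, -20.4, 0], "dr": [0, 0, 0], "grip": 0.4}, {"translation": [-22, -20.4, 0], "dr": [0, 0, 0], "grip": 0.4}, {"translation": [-22, -20.4, 0], "dr": [0, 0, 0], "grip": 0.4}, {"translation": [-22, -20.4, 0], "dr": [0, 0, 0], "grip": 0.4}, {"translation": [-22, -20.4, 0], "dr": [0, 0, 0], "grip": 0.4}, {"translation": [0, 0, 0], "dr": [0, 0, 7], "grip": 0.4}, {"translation": [0, 0, 0], "dr": [0, 0, 7], "grip": 0.4}]}}

```text
clock: 2.6
tool_pos: [591.6, -174.8, 250.7]
orientation: [0.268, 0.963, 0.0, -0.001]
force: [0.0, 1.0, 0.3]
opening: 0.402
grip_force: 0.0
```

>>> {"method": "move_arm", "body": {"moves": [{"translation": [0, 0, 0], "dr": [0, 0, 7], "grip": 0.4}, {"translation": [0, 0, 0], "dr": [0, 0, 7], "grip": 0.4}, {"translation": [0, 0, 0], "dr": [0, 0, 7], "grip": 0.4}, {"translation": [0, 0, 0], "dr": [0, 0, 7], "grip": 0.4}, {"translation": [0, 0, 0], "dr": [0, 0, 7], "grip": 0.4}, {"translation": [0, 0, 0], "dr": [0, 0, 7], "grip": 0.4}, {"translation": [0, 0, 0], "dr": [0, 0, 7], "grip": 0.4}, {"translation": [0, 0, 0], "dr": [0, 0, 0], "grip": 0.4}]}}

```text
clock: 3.27
tool_pos: [591.0, -172.8, 251.7]
orientation: [0.642, 0.767, -0.0, -0.001]
force: [0.4, 0.4, 0.4]
opening: 0.398
grip_force: 0.0
```

>>> {"method": "move_arm", "body": {"moves": [{"translation": [0, 0, 0], "dr": [0, 6.9, 0], "grip": 0.4}, {"translation": [0, 0, 0], "dr": [0, 6.9, 0], "grip": 0.4}, {"translation": [0, 0, 0], "dr": [0, 6.9, 0], "grip": 0.4}, {"translation": [0, 0, 0], "dr": [0, 6.9, 0], "grip": 0.4}, {"translation": [0, 0, 0], "dr": [0, 6.9, 0], "grip": 0.4}, {"translation": [0, 0, 0], "dr": [0, 6.9, 0], "grip": 0.4}, {"translation": [0, 0, 0], "dr": [0, 6.9, 0], "grip": 0.4}, {"translation": [0, 0, 0], "dr": [0, 6.9, 0], "grip": 0.4}, {"translation": [0, 0, 0], "dr": [0, 0, 0], "grip": 0.4}]}}

```text
clock: 4.02
tool_pos: [590.1, -175.5, 239.1]
orientation: [0.567, 0.674, 0.299, -0.367]
force: [-0.3, -1.2, -6.2]
opening: 0.399
grip_force: 0.0
```

```bash
cat > st.py <<'E'
from h import *
from station import sensors
o=sensors.get_obs();R=Ro.from_quat(o["orientation"]).as_matrix();p=o["tool_pos"]
print("jig TCP",J(p).round(1),"z_t jig",(R[:,2]@xh).round(2),(R[:,2]@yh).round(2),R[2,2].round(2),"joints",o["joint_pos"].round(2),"F jig",(o["force"]@xh).round(1),(o["force"]@yh).round(1),o["force"][2].round(1),o["clock"])
def to(x,y,z):print("to",(x,y,z),"tool shift",(R.T@(W(x,y,z)-p)).round(1))
E
python3 - <<'E'
from st import *
to(0,-215,182);to(0,-149.5,136)
E
```

```text
jig TCP [  -3.6 -217.1  239.1] z_t jig -0.01 0.83 -0.55 joints [-0.68  1.03  0.88  2.27  0.57  0.45] F jig -0.5 -1.1 -6.2 4.0167
to (0, -215, 182) tool shift [-46.4   4.4  33.3]
to (0, -149.5, 136) tool shift [-48.5   5.3 113.3]
```

Run:
```python
from st import *
from station import get_image
d=get_image("scene");cv2.imwrite("pics/s1.png",cv2.resize(d["frame"][60:310,130:530],None,fx=2,fy=2))
o=sensors.get_obs();print(o["force"],o["wrist_torque"],o["tool_pos"],o["joint_pos"],o["joint_torque"].round(1))
```

```text
jig TCP [  -3.6 -217.1  239.1] z_t jig -0.01 0.83 -0.55 joints [-0.68  1.03  0.88  2.27  0.57  0.45] F jig -0.5 -1.1 -6.2 4.0167
[-0.19025311  0.09671157 -0.94670006] [-0.76111513 -0.11721457  0.03366808] [ 590.80798843 -174.97025618  242.08432527] [-0.67949594  1.02533597  0.8802962   2.26840696  0.56628828  0.4569858 ] [ -0.8 -74.8  25.    8.7   1.4  -0.3]
```

View pics/s1.png

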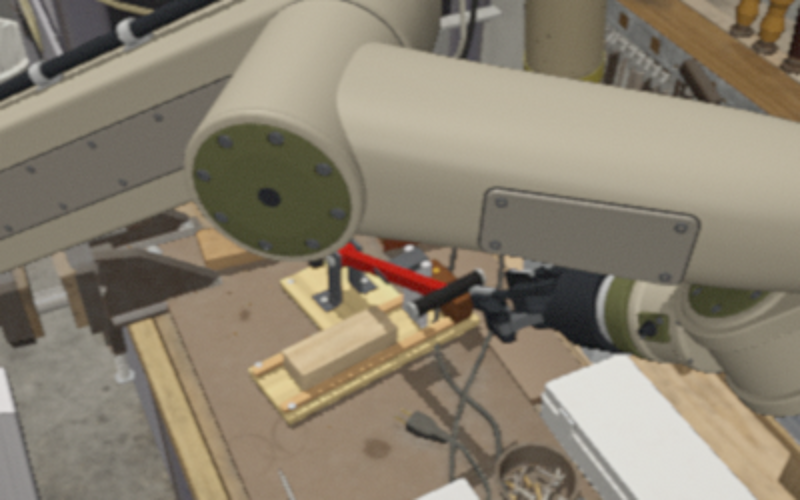

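The picture shows the fingers right of the black crossbar (crop 450,290), with the wrist low near the white boxes. The force was only transient. J4 is near its range limit, so I'll use a smaller tilt (38°).

>>> {"method": "move_arm", "body": {"moves": [{"translation": [0, 0, 0], "dr": [0, -5.7, 0], "grip": 0.4}, {"translation": [0, 0, 0], "dr": [0, -5.7, 0], "grip": 0.4}, {"translation": [0, 0, 0], "dr": [0, -5.7, 0], "grip": 0.4}, {"translation": [0, 0, 0], "dr": [0, 0, 0], "grip": 0.4}, {"translation": [0, 0, 0], "dr": [0, 0, 0], "grip": 0.4}]}}

```text
clock: 4.48
tool_pos: [591.4, -171.0, 258.2]
orientation: [0.604, 0.729, 0.21, -0.246]
force: [-0.5, -0.6, 0.5]
opening: 0.399
grip_force: 0.0
```

Run:
```python
from st import *
to(0,-196,186);to(0,-159,139)
```

```text
jig TCP [  -1.6 -213.   258.2] z_t jig 0.0 0.61 -0.79 joints [-0.62  0.77  0.65  1.95  0.44  0.65] F jig -0.6 -0.5 0.5 4.4833
to (0, -196, 186) tool shift [-30.8   1.2  67.5]
to (0, -159, 139) tool shift [-30.3   1.2 127.3]
```

>>> {"method": "move_arm", "body": {"moves": [{"translation": [-8, 0.3, 17], "dr": [0, 0, 0], "grip": 0.4}, {"translation": [-8, 0.3, 17], "dr": [0, 0, 0], "grip": 0.4}, {"translation": [-8, 0.3, 17], "dr": [0, 0, 0], "grip": 0.4}, {"translation": [-7, 0.3, 16], "dr": [0, 0, 0], "grip": 0.4}, {"translation": [0, 0, 0], "dr": [0, 0, 0], "grip": 0.4}]}}

```text
clock: 4.9
tool_pos: [588.1, -155.1, 177.6]
orientation: [0.605, 0.725, 0.209, -0.253]
force: [0.4, -0.0, -0.5]
opening: 0.401
grip_force: 0.0
```

Run:
```python
from st import *
to(0,-159,139)
from station import get_image
d=get_image("top");cv2.imwrite("pics/t2.png",cv2.resize(d["frame"][110:260,230:450],None,fx=3,fy=3))
```

```text
jig TCP [  -2.1 -196.7  177.6] z_t jig -0.01 0.62 -0.78 joints [-0.6   0.77  0.45  1.76  0.45  0.67] F jig 0.4 -0.1 -0.5 4.9
to (0, -159, 139) tool shift [ 5.6  2.5 53.6]
```

View pics/t2.png

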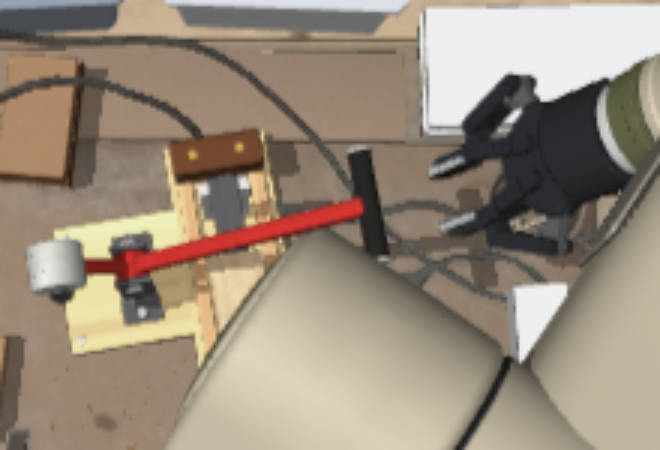

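The top view shows the fingertips (crop 440,172 and 450,225) straddling the red arm's line, right of the bar (368,205). The robot's forearm passes over the jig, so I'll check its height.

Run:
```python
from st import *
from station import get_image
for n in("top","scene"):
    d=get_image(n);P=pts(d)
    m=(P[...,2]>200)&(P[...,0]>250)&(P[...,0]<760)&(np.abs(P[...,1])<350)
    q=(P[m]-O)@np.stack([xh,yh,zh]).T
    for lo in range(-200,150,40):
        s=q[(q[:,1]>lo)&(q[:,1]<lo+40)&(q[:,0]>-250)]
        if len(s):print(n,lo,len(s),"maxx",np.percentile(s[:,0],98).round(),"z",np.percentile(s[:,2],[1,50,99]).round())
```

```text
jig TCP [  -1.8 -197.2  179.4] z_t jig -0.01 0.62 -0.78 joints [-0.6   0.77  0.45  1.76  0.45  0.67] F jig 0.3 -0.1 0.6 4.95
top -200 3620 maxx -108.0 z [576. 639. 658.]
top -160 2811 maxx 140.0 z [484. 652. 661.]
top -120 4650 maxx 174.0 z [349. 653. 662.]
top -80 5098 maxx 167.0 z [341. 652. 664.]
top -40 3545 maxx -119.0 z [591. 643. 663.]
top 0 1976 maxx -156.0 z [565. 605. 644.]
top 40 796 maxx -197.0 z [528. 558. 589.]
top 80 104 maxx 228.0 z [244. 523. 535.]
top 120 233 maxx 234.0 z [202. 333. 433.]
scene -200 470 maxx -141.0 z [626. 640. 648.]
scene -160 44 maxx 172.0 z [479. 487. 492.]
scene -120 363 maxx 178.0 z [488. 494. 530.]
scene -80 166 maxx 180.0 z [455. 491. 497.]
scene -40 87 maxx -239.0 z [435. 453. 465.]
scene 0 4 maxx -248.0 z [577. 579. 580.]
scene 120 16 maxx 235.0 z [409. 416. 429.]
```

>>> {"method": "move_arm", "body": {"moves": [{"translation": [1, 0.4, 9], "dr": [0, 0, 0], "grip": 0.4}, {"translation": [1, 0.4, 9], "dr": [0, 0, 0], "grip": 0.4}, {"translation": [1, 0.4, 9], "dr": [0, 0, 0], "grip": 0.4}, {"translation": [1, 0.4, 9], "dr": [0, 0, 0], "grip": 0.4}, {"translation": [1, 0.4, 9], "dr": [0, 0, 0], "grip": 0.4}, {"translation": [0, 0.4, 9], "dr": [0, 0, 0], "grip": 0.4}, {"translation": [0, 0, 0], "dr": [0, 0, 0], "grip": 0.4}]}}

```text
clock: 5.63
tool_pos: [584.6, -117.8, 140.1]
orientation: [0.605, 0.726, 0.209, -0.252]
force: [-0.6, 0.3, 0.3]
opening: 0.402
grip_force: 0.0
```

```bash
cat > plan.py <<'E'
from st import *
# rows for gate angle steps; at = tool angle above level, a = arm angle
def tcp(a,at):
    z=np.array([np.cos(at),-np.sin(at)]);t=np.array([np.sin(at),np.cos(at)])
    B=np.array([50-210*np.cos(a),75+210*np.sin(a)]);return B+8*z-20*t
def rows(aa,ats):
    pp=None
    for a,at in zip(np.radians(aa),np.radians(ats)):
        p=tcp(a,at)
        if pp is not None:
            d=p-pp;z=np.array([np.cos(pa),-np.sin(pa)]);t=np.array([np.sin(pa),np.cos(pa)])
            print(np.degrees(a).round(1),"p",p.round(1),"tool x,z",(d@t).round(1),(d@z).round(1),"dry",-np.degrees(at-pa).round(2))
        pp,pa=p,at
E
python3 - <<'E'
from plan import *
to(0,*tcp(np.radians(25),np.radians(52)))
rows(np.linspace(25,78,23),np.linspace(52,80,23))
E
```

```text
jig TCP [   0.9 -159.3  140.1] z_t jig -0.01 0.62 -0.79 joints [-0.56  0.74  0.3   1.62  0.47  0.71] F jig -0.5 0.4 0.3 5.6333
to (0, np.float64(-151.15955854722563), np.float64(145.13251943017994)) tool shift [ 9.6 -0.9  1.1]
27.4 p [-147.7  153.3] tool x,z 7.8 -4.3 dry -1.27
29.8 p [-143.8  161.3] tool x,z 7.9 -4.1 dry -1.27
32.2 p [-139.7  169.1] tool x,z 7.9 -4.0 dry -1.27
34.6 p [-135.2  176.8] tool x,z 8.0 -3.8 dry -1.27
37.0 p [-130.4  184.2] tool x,z 8.1 -3.6 dry -1.27
39.5 p [-125.4  191.4] tool x,z 8.1 -3.5 dry -1.27
41.9 p [-120.   198.4] tool x,z 8.2 -3.3 dry -1.27
44.3 p [-114.3  205.2] tool x,z 8.2 -3.2 dry -1.27
46.7 p [-108.4  211.7] tool x,z 8.3 -3.0 dry -1.27
49.1 p [-102.2  217.9] tool x,z 8.3 -2.8 dry -1.27
51.5 p [-95.7 223.9] tool x,z 8.4 -2.6 dry -1.27
53.9 p [-89.1 229.6] tool x,z 8.4 -2.5 dry -1.27
56.3 p [-82.1 235. ] tool x,z 8.5 -2.3 dry -1.27
58.7 p [-75.  240.1] tool x,z 8.5 -2.1 dry -1.27
61.1 p [-67.7 244.9] tool x,z 8.5 -2.0 dry -1.27
63.5 p [-60.2 249.3] tool x,z 8.6 -1.8 dry -1.27
66.0 p [-52.5 253.5] tool x,z 8.6 -1.6 dry -1.27
68.4 p [-44.7 257.3] tool x,z 8.6 -1.4 dry -1.27
70.8 p [-36.7 260.7] tool x,z 8.6 -1.3 dry -1.27
73.2 p [-28.5 263.9] tool x,z 8.6 -1.1 dry -1.27
75.6 p [-20.3 266.6] tool x,z 8.6 -0.9 dry -1.27
78.0 p [-12.  269.1] tool x,z 8.7 -0.7 dry -1.27
```

>>> {"method": "move_arm", "body": {"moves": [{"translation": [3, 0, 0], "dr": [0, 0, 0], "grip": 0.4}, {"translation": [3, 0, 0], "dr": [0, 0, 0], "grip": 0.4}, {"translation": [3, 0, 0], "dr": [0, 0, 0], "grip": 0.4}, {"translation": [4, 0, -2], "dr": [0, -0.6, 0], "grip": 0.4}, {"translation": [4, 0, -2], "dr": [0, -0.6, 0], "grip": 0.4}, {"translation": [6, 0, -3], "dr": [0, -1, 0], "grip": 0.4}, {"translation": [6, 0, -3], "dr": [0, -1, 0], "grip": 0.4}]}}

```text
clock: 6.22
tool_pos: [582.2, -102.7, 167.3]
orientation: [0.611, 0.733, 0.191, -0.229]
force: [-1.5, -3.2, 0.3]
opening: 0.401
grip_force: 1.2
```

Run:
```python
from plan import *
from station import get_image
d=get_image("top");P=pts(d);hsv=cv2.cvtColor(d["frame"],cv2.COLOR_BGR2HSV)
m=((hsv[...,0]<6)|(hsv[...,0]>174))&(hsv[...,1]>170)&(hsv[...,2]>90)&(P[...,2]>85);m[:,:270]=0;m[:,370:]=0;m[:140]=0;m[260:]=0
q=(P[m]-O)@np.stack([xh,yh,zh]).T
k=np.polyfit(q[:,1],q[:,2],1);print(len(q),"arm angle",np.degrees(np.arctan(-k[0])).round(1),q.max(0).round(),q.min(0).round())
```

```text
jig TCP [   1.2 -144.1  167.3] z_t jig -0.0 0.57 -0.82 joints [-0.53  0.67  0.27  1.6   0.45  0.76] F jig -2.1 -2.9 0.3 6.2167
466 arm angle 29.5 [ 14.  60. 190.] [  -6. -124.   86.]
```

>>> {"method": "move_arm", "body": {"moves": [{"translation": [7, 0, -2], "dr": [0, -1.2, 0], "grip": 0.4}, {"translation": [8, 0, -2], "dr": [0, -1.2, 0], "grip": 0.4}, {"translation": [8, 0, -2], "dr": [0, -1.2, 0], "grip": 0.4}, {"translation": [8, 0, -2.5], "dr": [0, -1.2, 0], "grip": 0.4}, {"translation": [8, 0, -3], "dr": [0, -1.2, 0], "grip": 0.4}, {"translation": [8, 0, -3], "dr": [0, -1.2, 0], "grip": 0.4}, {"translation": [8, 0, -3], "dr": [0, -1.2, 0], "grip": 0.4}, {"translation": [8, 0, -3], "dr": [0, -1.2, 0], "grip": 0.4}]}}

```text
clock: 6.93
tool_pos: [574.0, -58.2, 217.2]
orientation: [0.625, 0.75, 0.14, -0.167]
force: [0.2, -0.6, -1.2]
opening: 0.397
grip_force: 0.4
```

```bash
cat > ang.py <<'E'
from plan import *
from station import get_image
d=get_image("top");P=pts(d);hsv=cv2.cvtColor(d["frame"],cv2.COLOR_BGR2HSV)
m=((hsv[...,0]<6)|(hsv[...,0]>174))&(hsv[...,1]>170)&(hsv[...,2]>90)&(P[...,2]>85);m[:,:230]=0;m[:,370:]=0;m[:140]=0;m[260:]=0
q=(P[m]-O)@np.stack([xh,yh,zh]).T
k=np.polyfit(q[:,1],q[:,2],1);print(len(q),"arm angle",np.degrees(np.arctan(-k[0])).round(1),q.max(0).round(),q.min(0).round())
E
python3 ang.py
```

```text
jig TCP [  0.8 -98.8 217.2] z_t jig -0.0 0.43 -0.9 joints [-0.42  0.5   0.18  1.51  0.36  0.92] F jig 0.0 -0.6 -1.2 6.9333
439 arm angle 44.0 [ 15. 100. 243.] [ -7. -78.  85.]
```

>>> {"method": "move_arm", "body": {"moves": [{"translation": [8, 0, -2.5], "dr": [0, -1.2, 0], "grip": 0.4}, {"translation": [8, 0, -2.5], "dr": [0, -1.2, 0], "grip": 0.4}, {"translation": [8, 0, -2.5], "dr": [0, -1.2, 0], "grip": 0.4}, {"translation": [8, 0, -2], "dr": [0, -1.2, 0], "grip": 0.4}, {"translation": [8, 0, -2], "dr": [0, -1.2, 0], "grip": 0.4}, {"translation": [8, 0, -2], "dr": [0, -1.2, 0], "grip": 0.4}, {"translation": [8, 0, -1.5], "dr": [0, -1.2, 0], "grip": 0.4}]}}

```text
clock: 7.57
tool_pos: [565.6, -12.6, 251.5]
orientation: [0.634, 0.76, 0.094, -0.112]
force: [0.6, 0.3, 0.1]
opening: 0.398
grip_force: 0.1
```

```bash
python3 ang.py
```

```text
jig TCP [  0.5 -52.5 251.5] z_t jig -0.0 0.29 -0.96 joints [-0.3   0.38  0.13  1.46  0.26  1.07] F jig 0.6 0.2 0.1 7.5667
295 arm angle 58.1 [ 15. 105. 269.] [ -7. -28.  85.]
```

>>> {"method": "move_arm", "body": {"moves": [{"translation": [7, 0, -1.5], "dr": [0, -1.2, 0], "grip": 0.4}, {"translation": [7, 0, -1.2], "dr": [0, -1.2, 0], "grip": 0.4}, {"translation": [7, 0, -1], "dr": [0, -1.2, 0], "grip": 0.4}, {"translation": [7, 0, -1], "dr": [0, -1.2, 0], "grip": 0.4}, {"translation": [7, 0, -0.8], "dr": [0, -1.2, 0], "grip": 0.4}, {"translation": [7, 0, -0.5], "dr": [0, -1.2, 0], "grip": 0.4}, {"translation": [5, 0, -0.5], "dr": [0, -1.2, 0], "grip": 0.4}, {"translation": [0, 0, 0], "dr": [0, 0, 0], "grip": 0.4}]}}

```text
clock: 8.28
tool_pos: [557.7, 31.6, 268.9]
orientation: [0.638, 0.767, 0.047, -0.056]
force: [-0.6, 0.0, -0.5]
opening: 0.397
grip_force: 0.0
```

```bash
python3 ang.py
python3 - <<'E'
from station import get_image
import cv2
d=get_image("scene");cv2.imwrite("pics/s3.png",cv2.resize(d["frame"][100:300,200:440],None,fx=3,fy=3))
E
```

```text
jig TCP [  0.3  -7.6 268.9] z_t jig -0.0 0.15 -0.99 joints [-0.16  0.3   0.09  1.4   0.14  1.22] F jig -0.6 0.1 -0.5 8.2833Traceback (most recent call last):
  File "ang.py", line 6, in <module>
    k=np.polyfit(q[:,1],q[:,2],1);print(len(q),"arm angle",np.degrees(np.arctan(-k[0])).round(1),q.max(0).round(),q.min(0).round())
    raise TypeError("expected non-empty vector for x")
TypeError: expected non-empty vector for x
```

View pics/s3.png

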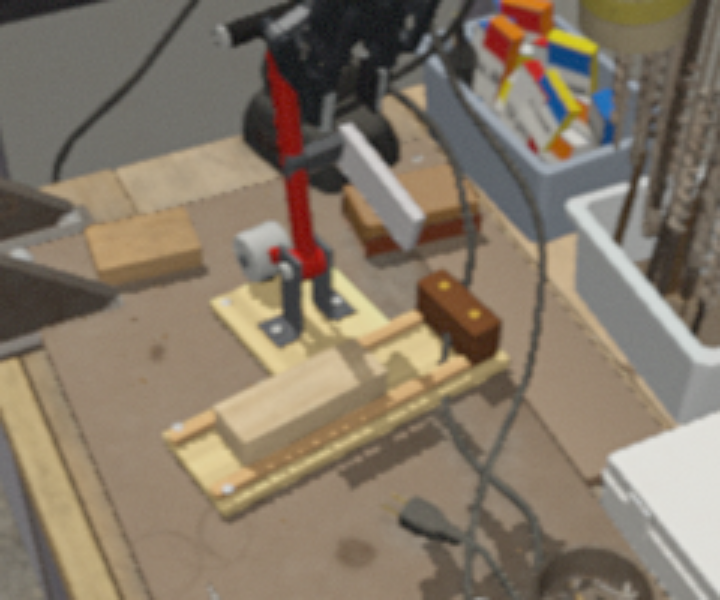

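The scene view shows the red arm upright (crop 290,170), the blade clear of the channel, and the block and bystanders undisturbed. I'll back off and confirm it stays up.

>>> {"method": "move_arm", "body": {"moves": [{"translation": [-10, 0, 0], "dr": [0, 0, 0], "grip": 0.4}, {"translation": [-15, 0, 0], "dr": [0, 0, 0], "grip": 0.4}, {"translation": [-20, 0, 0], "dr": [0, 0, 0], "grip": 0.4}, {"translation": [-20, 0, 0], "dr": [0, -4.3, 0], "grip": 0.4}, {"translation": [0, -25, 0], "dr": [0, -4.3, 0], "grip": 0.0}, {"translation": [0, -30, 0], "dr": [0, 0, 0], "grip": 0.0}, {"translation": [0, -35, 0], "dr": [0, 0, 0], "grip": 0.0}, {"translation": [0, -35, 0], "dr": [0, 0, 0], "grip": 0.0}, {"translation": [0, -30, 0], "dr": [0, 0, 0], "grip": 0.0}, {"translation": [0, 0, 0], "dr": [0, 0, 0], "grip": 0.0}]}}

```text
clock: 9.22
tool_pos: [411.7, -62.4, 258.0]
orientation: [0.642, 0.767, -0.002, -0.001]
force: [0.1, 0.7, 0.2]
opening: -0.003
grip_force: 0.0
```

Run:
```python
from st import *
from station import get_image
to(0-170,-35,100);to(-170,-35,32)
for n in("scene","top"):
    d=get_image(n);P=pts(d);hsv=cv2.cvtColor(d["frame"],cv2.COLOR_BGR2HSV)
    if n=="scene":cv2.imwrite("pics/s4.png",cv2.resize(d["frame"][100:300,200:440],None,fx=3,fy=3))
    q=(P-O)@np.stack([xh,yh,zh]).T
    m=(np.abs(q[...,1]+35)<20)&(q[...,2]>36)&(q[...,2]<46)&(q[...,0]>-160)&(q[...,0]<70);print(n,m.sum(),"block x",np.percentile(q[m][:,0],[0,2,98,100]).round() if m.any() else '')
    m=((hsv[...,0]<6)|(hsv[...,0]>174))&(hsv[...,1]>170)&(hsv[...,2]>90)&(q[...,2]>110)&(np.abs(q[...,0])<30)&(np.abs(q[...,1])<150)
    if m.sum()>10:k=np.polyfit(q[m][:,2],q[m][:,1],1);print("arm lean to +y deg",np.degrees(np.arctan(k[0])).round(1),m.sum())
```

```text
jig TCP [-159.7  -74.8  258. ] z_t jig -0.0 -0.0 -1.0 joints [-0.34  0.   -0.29  1.28 -0.    1.05] F jig 0.3 0.6 0.2 9.2167
to (-170, -35, 100) tool shift [ 39.9  -9.5 158. ]
to (-170, -35, 32) tool shift [ 40.   -9.2 226. ]
scene 800 block x [-122. -120.    6.   10.]
arm lean to +y deg 9.4 418
top 542 block x [-122. -113.    5.    7.]
```

View pics/s4.png

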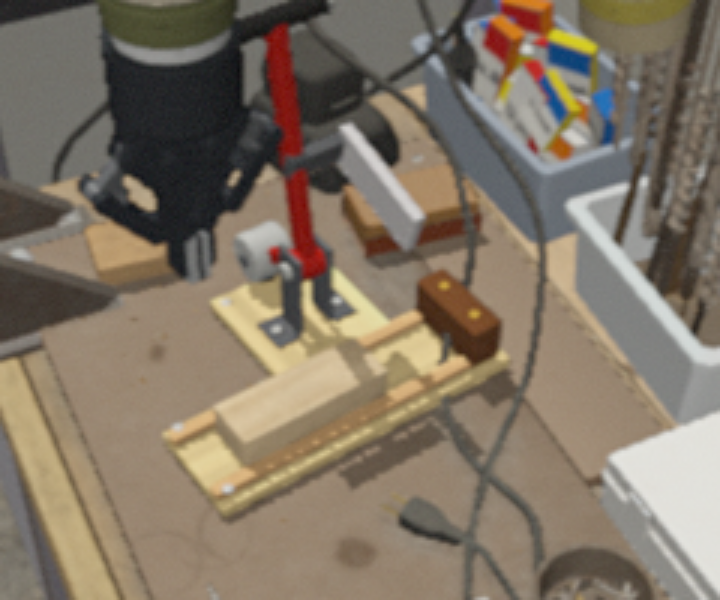

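The arm leans 9.4° past upright on its own, so the gate is open. The block is at (300,400) in the crop, spanning x about -123 to 7. Next I'll lower the closed fingers behind it.

>>> {"method": "move_arm", "body": {"moves": [{"translation": [10, -2.5, 25], "dr": [0, 0, 0], "grip": 0.0}, {"translation": [10, -2.5, 30], "dr": [0, 0, 0], "grip": 0.0}, {"translation": [10, -2.5, 35], "dr": [0, 0, 0], "grip": 0.0}, {"translation": [10, -2, 35], "dr": [0, 0, 0], "grip": 0.0}, {"translation": [0, 0, 35], "dr": [0, 0, 0], "grip": 0.0}, {"translation": [0, 0, 30], "dr": [0, 0, 0], "grip": 0.0}, {"translation": [0, 0, 20], "dr": [0, 0, 0], "grip": 0.0}, {"translation": [0, 0, 15], "dr": [0, 0, 0], "grip": 0.0}, {"translation": [0, 0, 0], "dr": [0, 0, 0], "grip": 0.0}]}}

```text
clock: 10.07
tool_pos: [399.4, -24.0, 30.4]
orientation: [0.641, 0.768, -0.002, -0.002]
force: [-0.0, -0.7, 0.3]
opening: 0.003
grip_force: 0.0
```

Run:
```python
from st import *
to(-150,-35,32)
```

```text
jig TCP [-165.2  -34.8   30.4] z_t jig -0.0 0.0 -1.0 joints [-0.26  0.18 -0.71  0.69 -0.    1.13] F jig -0.2 -0.6 0.3 10.0667
to (-150, -35, 32) tool shift [-0.2 15.2 -1.7]
```

>>> {"method": "move_arm", "body": {"moves": [{"translation": [0, 6, 0], "dr": [0, 0, 0], "grip": 0.0}, {"translation": [0, 6, 0], "dr": [0, 0, 0], "grip": 0.0}, {"translation": [0, 5, 0], "dr": [0, 0, 0], "grip": 0.0}, {"translation": [0, 4, 0], "dr": [0, 0, 0], "grip": 0.0}, {"translation": [0, 4, 0], "dr": [0, 0, 0], "grip": 0.0}, {"translation": [0, 4, 0], "dr": [0, 0, 0], "grip": 0.0}, {"translation": [0, 4, 0], "dr": [0, 0, 0], "grip": 0.0}, {"translation": [0, 4, 0], "dr": [0, 0, 0], "grip": 0.0}, {"translation": [0, 4, 0], "dr": [0, 0, 0], "grip": 0.0}, {"translation": [0, 4, 0], "dr": [0, 0, 0], "grip": 0.0}]}}

```text
clock: 10.9
tool_pos: [444.7, -15.7, 33.4]
orientation: [0.641, 0.768, -0.001, 0.0]
force: [-2.5, 0.1, 2.5]
opening: -0.004
grip_force: 1.1
```

```bash
cat > bl.py <<'E'
from st import *
from station import get_image
for n in("scene","top"):
    d=get_image(n);P=pts(d);q=(P-O)@np.stack([xh,yh,zh]).T
    m=(np.abs(q[...,1]+35)<20)&(q[...,2]>37)&(q[...,2]<46)&(q[...,0]>-160)&(q[...,0]<80)
    print(n,m.sum(),"block x",np.percentile(q[m][:,0],[0,2,98,100]).round() if m.any() else '')
E
python3 bl.py
```

```text
jig TCP [-119.1  -34.5   33.4] z_t jig -0.0 -0.0 -1.0 joints [-0.21  0.25 -0.61  0.72 -0.    1.18] F jig -2.4 0.5 2.5 10.9
scene 734 block x [-134. -128.   23.   80.]
top 86 block x [-3. -2. 78. 79.]
```

>>> {"method": "move_arm", "body": {"moves": [{"translation": [0, 4, 0], "dr": [0, 0, 0], "grip": 0.0}, {"translation": [0, 4, 0], "dr": [0, 0, 0], "grip": 0.0}, {"translation": [0, 4, 0], "dr": [0, 0, 0], "grip": 0.0}, {"translation": [0, 4, 0], "dr": [0, 0, 0], "grip": 0.0}, {"translation": [0, 4, 0], "dr": [0, 0, 0], "grip": 0.0}, {"translation": [0, 4, 0], "dr": [0, 0, 0], "grip": 0.0}, {"translation": [0, 4, 0], "dr": [0, 0, 0], "grip": 0.0}, {"translation": [0, 4, 0], "dr": [0, 0, 0], "grip": 0.0}, {"translation": [0, 4, 0], "dr": [0, 0, 0], "grip": 0.0}, {"translation": [0, 3, 0], "dr": [0, 0, 0], "grip": 0.0}]}}

```text
clock: 11.83
tool_pos: [483.7, -8.7, 33.5]
orientation: [0.64, 0.768, -0.0, 0.001]
force: [-0.4, 0.2, 0.1]
opening: -0.002
grip_force: 0.3
```

```bash
python3 bl.py
```

```text
jig TCP [-79.5 -34.4  33.5] z_t jig 0.0 -0.0 -1.0 joints [-0.18  0.31 -0.52  0.74 -0.    1.21] F jig -0.4 0.2 0.1 11.8333
scene 689 block x [-93. -87.  62.  80.]
top 8 block x [58. 59. 78. 78.]
```

Now small steps until the force rises.

>>> {"method": "move_arm", "body": {"moves": [{"translation": [0, 1.5, 0], "dr": [0, 0, 0], "grip": 0.0}, {"translation": [0, 1.5, 0], "dr": [0, 0, 0], "grip": 0.0}, {"translation": [0, 1.5, 0], "dr": [0, 0, 0], "grip": 0.0}, {"translation": [0, 1.5, 0], "dr": [0, 0, 0], "grip": 0.0}, {"translation": [0, 1, 0], "dr": [0, 0, 0], "grip": 0.0}]}}

```text
clock: 12.35
tool_pos: [490.2, -7.6, 33.5]
orientation: [0.641, 0.768, -0.0, 0.001]
force: [-0.3, -0.4, 0.0]
opening: 0.001
grip_force: 0.4
```

>>> {"method": "move_arm", "body": {"moves": [{"translation": [0, 1, 0], "dr": [0, 0, 0], "grip": 0.0}, {"translation": [0, 1, 0], "dr": [0, 0, 0], "grip": 0.0}, {"translation": [0, 1, 0], "dr": [0, 0, 0], "grip": 0.0}]}}

```text
clock: 12.6
tool_pos: [493.0, -7.0, 33.5]
orientation: [0.641, 0.768, -0.001, 0.001]
force: [-1.6, -0.1, 1.0]
opening: 0.002
grip_force: 0.7
```

>>> {"method": "move_arm", "body": {"moves": [{"translation": [0, 1, 0], "dr": [0, 0, 0], "grip": 0.0}, {"translation": [0, 0, 0], "dr": [0, 0, 0], "grip": 0.0}]}}

```text
clock: 12.77
tool_pos: [494.3, -6.8, 33.5]
orientation: [0.64, 0.768, -0.0, 0.001]
force: [-0.4, 0.4, -0.9]
opening: -0.003
grip_force: 0.2
```

>>> {"method": "move_arm", "body": {"moves": [{"translation": [0, 1, 0], "dr": [0, 0, 0], "grip": 0.0}, {"translation": [0, 0, 0], "dr": [0, 0, 0], "grip": 0.0}]}}

```text
clock: 12.93
tool_pos: [495.1, -6.7, 33.5]
orientation: [0.641, 0.768, -0.0, 0.001]
force: [-1.0, -0.5, -0.3]
opening: 0.001
grip_force: 0.4
```

>>> {"method": "move_arm", "body": {"moves": [{"translation": [0, 1, 0], "dr": [0, 0, 0], "grip": 0.0}, {"translation": [0, 1, 0], "dr": [0, 0, 0], "grip": 0.0}]}}

```text
clock: 13.1
tool_pos: [496.8, -6.3, 33.5]
orientation: [0.641, 0.768, -0.001, 0.001]
force: [-2.0, -0.4, 0.2]
opening: 0.0
grip_force: 0.6
```

>>> {"method": "move_arm", "body": {"moves": [{"translation": [0, 1, 0], "dr": [0, 0, 0], "grip": 0.0}, {"translation": [0, 1, 0], "dr": [0, 0, 0], "grip": 0.0}]}}

```text
clock: 13.27
tool_pos: [499.1, -5.9, 33.5]
orientation: [0.641, 0.768, -0.0, 0.001]
force: [0.5, -0.8, 0.5]
opening: 0.001
grip_force: 0.5
```

```bash
python3 bl.py
python3 - <<'E'
from station import get_image
import cv2
d=get_image("scene");cv2.imwrite("pics/s5.png",cv2.resize(d["frame"][170:270,260:400],None,fx=5,fy=5,interpolation=cv2.INTER_CUBIC))
E
```

```text
jig TCP [-63.8 -34.4  33.5] z_t jig 0.0 -0.0 -1.0 joints [-0.17  0.34 -0.48  0.76 -0.    1.22] F jig 0.3 -0.9 0.5 13.2667
scene 667 block x [-79. -72.  77.  80.]
top 0 block x
```

View pics/s5.png

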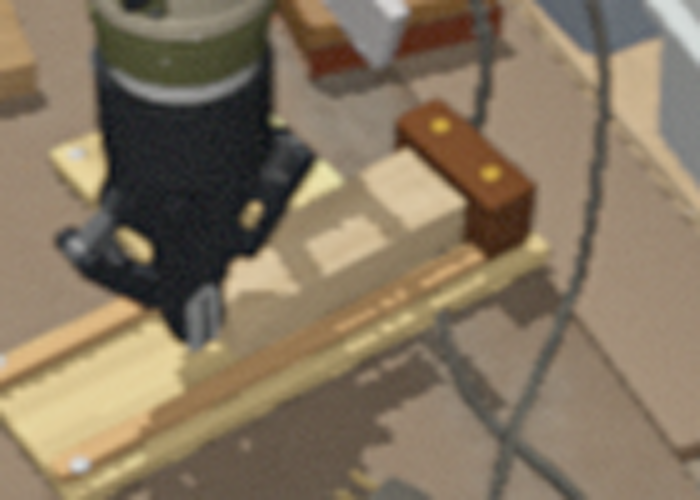

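The block's front (crop 468,210) now looks about at the stop (470,200). A few more small steps will confirm contact by force.

>>> {"method": "move_arm", "body": {"moves": [{"translation": [0, 1, 0], "dr": [0, 0, 0], "grip": 0.0}, {"translation": [0, 1, 0], "dr": [0, 0, 0], "grip": 0.0}]}}

```text
clock: 13.58
tool_pos: [499.6, -5.8, 33.4]
orientation: [0.641, 0.768, -0.002, -0.0]
force: [-6.4, -2.1, 5.0]
opening: 0.001
grip_force: 3.6
```

>>> {"method": "move_arm", "body": {"moves": [{"translation": [0, 1, 0], "dr": [0, 0, 0], "grip": 0.0}]}}

```text
clock: 13.67
tool_pos: [499.7, -5.8, 33.4]
orientation: [0.641, 0.768, -0.002, -0.001]
force: [-9.6, -2.8, 8.6]
opening: 0.0
grip_force: 5.1
```

>>> {"method": "move_arm", "body": {"moves": [{"translation": [0, 1, 0], "dr": [0, 0, 0], "grip": 0.0}]}}

```text
clock: 13.75
tool_pos: [499.7, -5.7, 33.3]
orientation: [0.641, 0.768, -0.003, -0.001]
force: [-12.3, -5.7, 11.6]
opening: -0.002
grip_force: 6.5
```

Contact with the stop: the tool has stalled and the force is rising. I'll back straight off, then go up.

>>> {"method": "move_arm", "body": {"moves": [{"translation": [0, -3, 0], "dr": [0, 0, 0], "grip": 0.0}, {"translation": [0, -6, 0], "dr": [0, 0, 0], "grip": 0.0}, {"translation": [0, -12, 0], "dr": [0, 0, 0], "grip": 0.0}, {"translation": [0, -15, 0], "dr": [0, 0, 0], "grip": 0.0}, {"translation": [0, -15, 0], "dr": [0, 0, 0], "grip": 0.0}, {"translation": [0, -20, -15], "dr": [0, 0, 0], "grip": 0.0}, {"translation": [0, -20, -30], "dr": [0, 0, 0], "grip": 0.0}, {"translation": [0, -10, -35], "dr": [0, 0, 0], "grip": 0.0}, {"translation": [-10, 0, -35], "dr": [0, 0, 0], "grip": 0.0}, {"translation": [-10, 0, -35], "dr": [0, 0, 0], "grip": 0.0}]}}

```text
clock: 14.58
tool_pos: [405.9, -42.6, 185.1]
orientation: [0.64, 0.768, -0.0, 0.001]
force: [2.1, 0.1, -0.4]
opening: 0.006
grip_force: 0.0
```

>>> {"method": "move_arm", "body": {"moves": [{"translation": [-10, 0, -20], "dr": [0, 0, 0], "grip": 0.0}, {"translation": [0, 0, 0], "dr": [0, 0, 0], "grip": 0.0}, {"translation": [0, 0, 0], "dr": [0, 0, 0], "grip": 0.0}]}}

```text
clock: 14.83
tool_pos: [410.0, -53.2, 204.7]
orientation: [0.641, 0.768, 0.0, 0.003]
force: [-0.0, 0.7, -1.0]
opening: 0.0
grip_force: 0.0
```

```bash
python3 bl.py
python3 - <<'E'
from station import get_image
import cv2
d=get_image("scene");cv2.imwrite("pics/s6.png",cv2.resize(d["frame"][90:290,210:410],None,fx=3,fy=3,interpolation=cv2.INTER_CUBIC))
E
```

```text
jig TCP [-159.8  -65.5  204.7] z_t jig 0.0 -0.0 -1.0 joints [-0.32  0.01 -0.41  1.14 -0.    1.07] F jig 0.1 0.7 -1.0 14.8333
scene 701 block x [-51. -50.  77.  80.]
top 630 block x [-54. -50.  74.  79.]
```

View pics/s6.png

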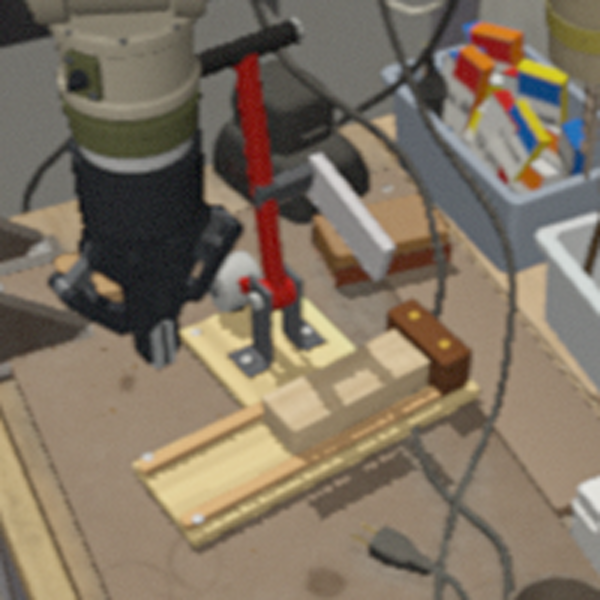

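The block rests against the stop (crop 425,370), the gate is raised (255,170) and the gripper is clear of everything.

```bash
python3 -c "
from station import workorder;print(workorder.job_done())"
```

```text
the job is handed in; nothing more can be done
None
```

The gate is up and staying up by itself, the wood block is against the end stop in its channel, and the arm is clear; I handed the job in at about 15 s of the 51 s allowed, and no verdict came back.

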